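# Tip the spent clip drum out of the kit tray

### The arm

A 6-joint arm with a two-finger parallel gripper is mounted at the origin on the work surface. World frame = base frame: x ahead of the robot, y to its left, z up, the work surface at z = 0. Lengths are in m, angles in rad, forces in N, time in s.
With the tool pointing down it reaches from about 0.35 to 0.925 m from the base axis. Payload 6.4 kg.
Tool frame: the origin (TCP) lies midway between the tips of the shut fingers; the grasp point (between the pads) lies 19 mm behind it (env.pinch_z is the distance from the TCP to the grasp point, in m); z points along the fingers, y is the line along which they close (so a half turn about z gives the same grasp; the last joint's range is limited). The gripper opens to 94 mm and grips with 3 to 60 N. Pads are 16 mm wide; open, the fingers measure 119 mm over their backs; the gripper's body (75 mm by 177 mm) begins 78 mm behind the grasp point.
Start: joints at [-1.361, 0.245, 1.558, -0, 1.339, -0.174], TCP at [0.243, -0.603, 0.205] pointing down, gripper open.
Joint ranges: [-3.13, 3.13], [-1.02, 2.26], [0.13, 2.54], [-0.95, 4.09], [0.21, 2.88], [-2.74, 2.74]. Speed limits (rad/s): [2.57, 2.57, 3.14, 3.14, 3.14, 3.14].

### API

Orientations are given as a unit quaternion [w, x, y, z].
In Python, from plant import env, solver, viewer gives the robot as it stands. Calls block until the motion is done:
- env.move_to(position, orientation): joint-space move of the TCP to a pose.
- env.move_l(position, frame=None, speed=0.15, threshold=None): straight line of the TCP; frame=None keeps the orientation; speed is the mean speed in m/s. With threshold (N) it stops when the force on the tool has changed by that much, and returns True; else False.
- env.move_j(angles): joint-space move.
- env.move_gripper(opening, newtons=None): finger opening in m; newtons is the grip in N (None keeps the last); returns when the fingers have stopped.
- env.hold(seconds).
- solver.inverse_kinematics(position, orientation): joint angles nearest the present ones, or None.
- env.get_state(): the state.
- viewer.capture(name): name is "scene" or "top"; returns the picture (420x560x3 uint8, blue, green, red); there is no depth.
- viewer.get_calibration(name): a dict with "fx", "fy", "cx", "cy" (pixels), "view" (4x4, takes a point from world to camera coordinates). Camera axes: x right, y down, z forward; pixel columns grow to the right and rows downward; lengths in m; the calibration is good to about 2 mm. A picture is of the moment at which its call begins. get_calibration takes no time and is no camera call.
A pose or a line that the arm cannot do raises env.IKError and nothing moves.
- env.job_done(): hands the job in; it is judged then, once.
The state is a dict: "time": time; "joint_pos": joint angles; "dq": joint speeds; "joint_efforts": joint torques, N m; "ee_pos": TCP position; "tool_rot": TCP orientation; "wrist_force": force on the tool from outside, world axes, zero at the start; "torque": the same for the moment, N m; "grip_width": finger opening in m; "grip_force": force on a finger pad.
Only numpy, scipy, OpenCV 4.12 (cv2) and the standard library are available. Lean on these libraries where they do the work, as an engineer would, in place of code of your own. Each camera call takes 0.05 s, during which the arm holds its last target. There are 200 camera calls.

### The job

On the surgical demonstration table, pick up the two-bay kit tray by its black handle, carry it level to the yellow sharps tub (not the white one) and tip it on one corner so that the spent orange clip drum slides out through its bay's rim gap into the tub. The blue drum must stay in the tray, and the gripper must not touch either drum. Then set the tray back down flat about where it stood and let go.

Things in the scene. Friction and masses are not known exactly. Their poses are not given: they have to be found in the camera images.
- tray_grip (a point): Middle of the black handle (50 x, 12 y, mm) of the loose 0.3 kg metal tray, 66 mm above the centre of its underside; handle top 19 mm higher. Axes: tray's, z up. Tray 110 (x) by 124 (y), floor 3, rim 24 high. A divider along x makes bays at +y and -y. Each has a gap at its outer -x corner, (-55, +62 or -62, -66) mm from here: both walls stop 34 mm short, no sill. -x starts roughly robot-ward.
- tub: Yellow open square sharps tub, fixed: 150 by 150 mm outside, 70 mm high, 4 mm walls. Origin at the centre of its underside, on the table, z up. A white tub of the same shape stands nearby and is not to be used.
- orange: Spent orange clip drum, smooth plastic disc, 26 mm diameter, 16 mm high, 15 g, loose on the floor of one bay of the tray (+y or -y). Origin at its centre, z along its axis. It begins to slide at about 12 degrees; tipping the tray 35 to 45 degrees towards its bay's gap corner slides it out, while the other bay's drum is caught by divider and wall.
- blue: Unused blue clip drum, same size and mass, loose in the tray's other bay, where it stays. Origin at its centre.
Mind the look-alikes: they are no part of the job. Several things have the shape of the blue; the one meant has the colours described above.

How it is judged:
On the way, in this order (a step that is already met when the one before it is completed fails the run):
1. the tray is off the table and tipped (angle between tray_grip's own z axis and vertical above 0.2 rad and height (world z) of tray_grip above 0.1 m), for 0.02 s.
2. the orange drum is in the yellow tub while the tray is still held up (x of orange in the frame of tub between -0.072 and 0.072 m and y of orange in the frame of tub between -0.072 and 0.072 m and height (world z) of orange below 0.05 m and height (world z) of tray_grip above 0.1 m), for 0.1 s.
At the end, for the whole second after the job is handed in: the orange drum lies in the yellow tub, the blue drum lies in the tray, and the tray stands flat on the table (within about 6 degrees and 10 mm of height), within 60 mm of where it started, released (x of orange in the frame of tub between -0.072 and 0.072 m and y of orange in the frame of tub between -0.072 and 0.072 m and height (world z) of orange below 0.05 m and x of blue in the frame of tray_grip between -0.055 and 0.055 m and y of blue in the frame of tray_grip between -0.062 and 0.062 m and z of blue in the frame of tray_grip below -0.04 m and distance of tray_grip from where it was at the start of the episode below 0.06 m and height (world z) of tray_grip below 0.076 m and angle between tray_grip's own z axis and vertical below 0.1 rad); the robot touches nothing.
It fails at once if the gripper touches a drum (contact force between the fingers and orange above 0.2 N or contact force between the fingers and blue above 0.2 N).
It also fails if it takes over 64 s, if anything falls off the work surface, if the arm or the gripper's body presses on something with over 40 N, if the wrist force passes 120 N, or if a joint passes its speed limit or range.

## Working session

There is one attempt and no reset: what is moved stays moved. The work goes in short steps, each a Python script; the robot and the scene stay as the last script left them, time stands still between calls to the robot, and variables do not carry over. Pictures are saved under pics/ and viewed, at most 10 in all, crops included, and the job is handed in when it is done.

```bash
mkdir -p pics; ls; python3 - <<'E'
from plant import env, solver, viewer
import cv2,numpy as np
for n in("scene","top"):
    cv2.imwrite(f"pics/{n}0.png",viewer.capture(n)); c=viewer.get_calibration(n); print(n,c["fx"],c["fy"],c["cx"],c["cy"]);print(np.round(c["view"],4).tolist())
s=env.get_state(); print(s,env.pinch_z)
E
```

```text
pics
scene 455.24905576135234 455.24905576135234 272.58875663046916 203.08006704884536
[[0.6958, 0.7181, 0.013, -0.3485], [0.5219, -0.493, -0.6961, -0.1937], [-0.4935, 0.4912, -0.7178, 1.0638], [0.0, 0.0, 0.0, 1.0]]
top 462.6549947957398 462.6549947957398 278.52936820011536 209.30977013261636
[[0.0187, -0.9998, -0.0085, 0.0189], [-0.9896, -0.0173, -0.1425, 0.5099], [0.1423, 0.0111, -0.9898, 0.9899], [0.0, 0.0, 0.0, 1.0]]
{'time': 0.1, 'joint_pos': array([-1.36108319e+00,  2.45721874e-01,  1.55888881e+00, -2.99387668e-05,
        1.33870782e+00, -1.74108542e-01]), 'dq': array([-0.00045676, -0.00256734, -0.00289231,  0.00112984,  0.00041037,
        0.00201322]), 'joint_efforts': array([ 1.23094251e-03, -4.16912127e+01, -3.15525484e+01,  6.87656784e-02,
        3.09548050e-02, -5.79820812e-05]), 'ee_pos': array([ 0.24328085, -0.60216779,  0.20447164]), 'tool_rot': array([-8.62529976e-04,  9.81640539e-01,  1.90738322e-01, -2.99239949e-05]), 'wrist_force': array([-0.26446454, -0.23526132,  0.59714632]), 'torque': array([-0.00267057,  0.03014326,  0.01236652]), 'grip_force': 0.0, 'grip_width': 0.09392001102452174} 0.0188
```

View pics/scene0.png

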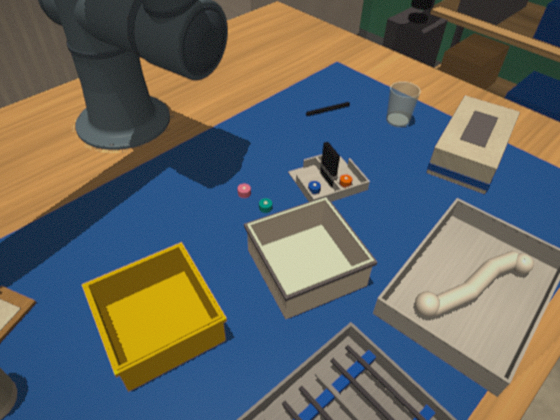

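View pics/top0.png

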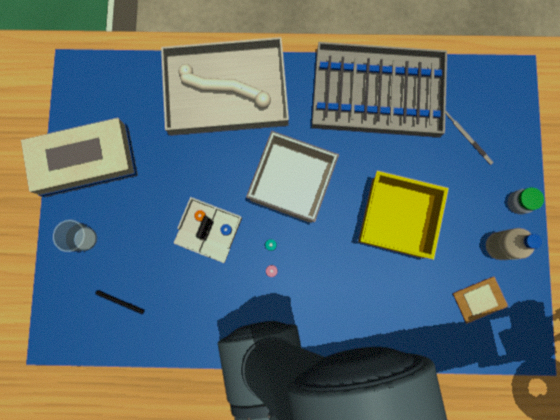

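The scene view shows the tray at about (330,178) with a black handle, the blue drum at (315,186) and the orange drum at (346,180). The yellow tub is at (155,310) and the white tub at (308,255).

In the top view:
- **Tray:** about (208,230), with orange at (200,216) and blue at (227,230).
- **Yellow tub:** (404,215). The white tub, not to be used, is at (293,177).
- **Other drums that look like the blue one:** teal at (270,244) and pink at (271,271), both on the table. Neither is blue or in the tray.
- **Other black object:** the pen at (120,301), which is not the handle.

Next I'll check the choice in one close crop.

```bash
python3 - <<'E'
import cv2,numpy as np
a=cv2.imread("pics/top0.png")[190:270,165:250]; b=cv2.imread("pics/scene0.png")[135:210,280:380]
a=cv2.resize(a,None,fx=7,fy=7,interpolation=cv2.INTER_CUBIC)
cv2.imwrite("pics/crop0.png",a)
E
```

```text
(no output)
```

View pics/crop0.png

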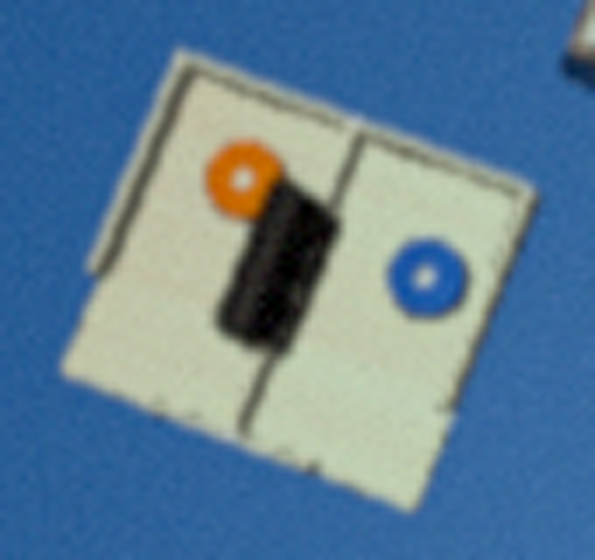

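The crop confirms the tray. The handle runs along the divider, and the gaps are at the two lower (robot-side) corners, near (65,375) and (415,512). Orange is in the left (+y) bay and blue in the right (-y) bay, so orange leaves by the (-x,+y) corner. Next I'll fit the poses.

```bash
cat > h.py <<'E'
from plant import env, solver, viewer
import cv2, numpy as np
from scipy.spatial.transform import Rotation as R
from scipy.optimize import minimize, least_squares
def proj(n, P):
    c=viewer.get_calibration(n); V=np.array(c["view"]); q=np.atleast_2d(P)@V[:3,:3].T+V[:3,3]
    return np.c_[c["fx"]*q[:,0]/q[:,2]+c["cx"], c["fy"]*q[:,1]/q[:,2]+c["cy"]]
def ray(n, uv, z):
    c=viewer.get_calibration(n); V=np.array(c["view"]); o=-V[:3,:3].T@V[:3,3]
    d=V[:3,:3].T@[(uv[0]-c["cx"])/c["fx"],(uv[1]-c["cy"])/c["fy"],1]; return o+d*(z-o[2])/d[2]
def place(p, L):  # p = x,y,yaw
    return R.from_euler("z",p[2]).apply(L)+[p[0],p[1],0]
def quat(Rtray):  # tool orientation for a tray rotation: x=tx, y=-ty, z=-tz
    q=(Rtray*R.from_euler("x",np.pi)).as_quat(); return q[[3,0,1,2]]
E
python3 - <<'E'
from h import *
im={n:cv2.imread(f"pics/{n}0.png") for n in("scene","top")}
m={}
for n in im:
    k=cv2.inRange(cv2.cvtColor(im[n],cv2.COLOR_BGR2HSV),(20,150,60),(34,255,255))
    c=max(cv2.findContours(k,0,2)[0],key=cv2.contourArea); k[:]=0; cv2.drawContours(k,[cv2.convexHull(c)],-1,255,-1); m[n]=k; print(n,cv2.boundingRect(c))
box=np.array([[x,y,z] for x in(-.075,.075) for y in(-.075,.075) for z in(0,.07)])
def cost(p):
    t=0
    for n in m:
        k=np.zeros((420,560),np.uint8); h=cv2.convexHull((proj(n,place(p,box))*256).astype(np.int32)); cv2.fillPoly(k,[h],255,8,8)
        t+=1-np.sum((k>0)&(m[n]>0))/np.sum((k>0)|(m[n]>0))
    return t
p0=np.r_[ray("top",(404,215),.035)[:2],-.2]
best=min((minimize(cost,np.r_[p0[:2],y],method="Nelder-Mead",options=dict(initial_simplex=np.r_[p0[:2],y]+np.array([[0,0,0],[.01,0,0],[0,.01,0],[0,0,.1]]))) for y in(-.3,-.1,.2)),key=lambda r:r.fun)
print("tub",best.x,best.fun)
uv=np.array([[180,50],[535,190],[65,375],[415,512]])/7+[165-.43,190-.43]
L=np.array([[.055,.062,.024],[.055,-.062,.024],[-.055,.062,.003],[-.055,-.062,.003]])
f=least_squares(lambda p:(proj("top",place(p,L))-uv).ravel(),[.46,.15,-.35])
print("tray",f.x,np.round(f.fun,2))
hnd=[[.025,0,.085],[-.025,0,.085],[0,0,.066]]
print("handle top px crop",np.round((proj("top",place(f.x,hnd))-[165-.43,190-.43])*7),"scene",np.round(proj("scene",place(f.x,np.r_[hnd,L]))))
for nm,u in(("orange",(245,180)),("blue",(427,278))):
    w=ray("top",np.array(u)/7+[164.57,189.57],.019); print(nm,w,R.from_euler("z",-f.x[2]).apply(w-[f.x[0],f.x[1],0]))
E
```

```text
scene (82, 243, 144, 147)
top (359, 171, 89, 88)
tub [ 0.49898205 -0.24357898 -0.23193958] 0.06948542729095453
tray [ 0.46316905  0.18865614 -0.35039519] [ 0.02  0.21  0.25 -0.2  -0.39 -0.12  0.12  0.1 ]
handle top px crop [[291. 182.]
 [228. 336.]
 [270. 265.]] scene [[337. 156.]
 [324. 141.]
 [330. 156.]
 [369. 181.]
 [313. 199.]
 [339. 156.]
 [287. 171.]]
orange [0.49532171 0.20617022 0.019     ] [0.02418693 0.02748688 0.019     ]
blue [0.46466792 0.14634821 0.019     ] [ 0.01593079 -0.03922266  0.019     ]
```

The fits agree: corner residuals are under 0.4 px and both drums lie inside their own bays. Before moving, I'll check that the arm can reach the pour poses.

```bash
cat >> h.py <<'E'
TRAY=np.array([.4632,.1887,-.3504]); TUB=np.array([.4990,-.2436]); GAP=np.array([-.055,.062,-.066])
def tool(grip,Rt): return grip+Rt.apply([0,0,-env.pinch_z]), quat(Rt)
def tilt(yaw,a,ang):  # tilt by ang towards tray direction a (from tray x axis)
    return R.from_euler("z",yaw)*R.from_rotvec(ang*np.array([-np.sin(a),np.cos(a),0]))
def pour(yaw,a,ang,zc=.09,off=.03):  # gap corner held at a fixed point above the tub
    d=np.radians(131.6)+yaw; C=np.r_[TUB-off*np.array([np.cos(d),np.sin(d)]),zc]; Rt=tilt(yaw,a,ang)
    return tool(C-Rt.apply(GAP),Rt)
D=np.radians
E
python3 - <<'E'
from h import *
print("grasp",solver.inverse_kinematics(*tool(np.r_[TRAY[:2],.066],R.from_euler("z",TRAY[2]))))
for yaw in(-1.2,-.8,-.35,0,.4):
    print(yaw)
    for a,g in((90,0),(90,20),(131.6,42)):
        p=pour(yaw,D(a),D(g)); q=solver.inverse_kinematics(*p); print(np.round(p[0],3),None if q is None else np.round(q,2))
E
```

```text
grasp [ 1.59781659e-01  1.07330115e-01  2.03566332e+00 -4.44089210e-16
  9.98599222e-01  2.08097799e+00]
-1.2
[ 0.447 -0.344  0.137] [-0.86  0.12  1.83 -0.    1.19  1.91]
[ 0.466 -0.337  0.156] [-0.68  0.27  1.66 -0.31  1.4   2.17]
[ 0.472 -0.297  0.181] [-0.43  0.17  1.83 -0.77  1.28  2.63]
-0.8
[ 0.491 -0.356  0.137] [-0.81  0.21  1.73 -0.    1.2   1.56]
[ 0.505 -0.342  0.156] [-0.63  0.28  1.64 -0.36  1.3   1.86]
[ 0.495 -0.303  0.181] [-0.44  0.06  1.96 -0.83  1.    2.35]
-0.35
[ 0.54  -0.349  0.137] [-0.75  0.29  1.63 -0.    1.22  1.17]
[ 0.547 -0.33   0.156] [-0.57  0.26  1.67 -0.37  1.16  1.49]
[ 0.521 -0.299  0.181] [-0.51 -0.07  2.09 -0.75  0.66  1.91]
0
[ 0.574 -0.328  0.137] [-0.69  0.33  1.58 -0.    1.23  0.88]
[ 0.574 -0.308  0.156] [-0.54  0.22  1.71 -0.35  1.05  1.18]
[ 0.539 -0.288  0.181] [-0.6  -0.15  2.16 -0.38  0.45  1.26]
0.4
[ 0.601 -0.292  0.137] [-0.62  0.35  1.56 -0.    1.23  0.55]
[ 0.593 -0.274  0.156] [-0.52  0.17  1.78 -0.26  0.93  0.78]
[ 0.553 -0.269  0.181] [-0.72 -0.18  2.18  0.42  0.46  0.13]
```

Every pour pose is reachable; a yaw of -0.8 leaves good joint margins. Now the grasp.

```bash
python3 - <<'E'
from h import *
Rt=R.from_euler("z",TRAY[2]); p,q=tool(np.r_[TRAY[:2],.066],Rt)
env.move_to(p+[0,0,.13],q); env.move_gripper(.055,newtons=40)
print("thr",env.move_l(p,speed=.1,threshold=8)); s=env.get_state(); print(s["ee_pos"]-p,s["wrist_force"])
env.move_gripper(0,newtons=60); s=env.get_state(); print(s["grip_width"],s["grip_force"],s["time"],s["wrist_force"])
env.move_l(p+[0,0,.06],speed=.1); s=env.get_state(); print(s["grip_width"],s["wrist_force"],s["time"])
cv2.imwrite("pics/lift.png",viewer.capture("scene")[60:300,200:480]); 
E
```

```text
thr False
[0.00063429 0.00012011 0.00070129] [-0.66367521 -0.40559956  0.67603619]
0.011553993216023073 59.999991059303284 5.95 [0.43265343 0.94513325 0.61698939]
0.011749711809771678 [-0.40419337 -0.33272105 -2.48387689] 6.7
```

View pics/lift.png

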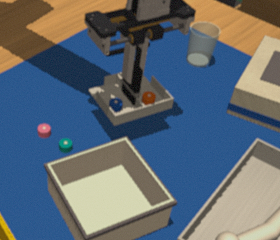

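The tray is held level, with the blue drum at crop pixel (116,104) and orange at (148,98), both inside. The grip width is 11.7 mm and the force change of about 3 N matches the tray's weight. Next: carry, then tip in stages, rolling first towards +y so blue rests against the divider.

```bash
python3 - <<'E'
from h import *
s=env.get_state(); q0=s["tool_rot"]; y=-.8
env.move_l(s["ee_pos"]+[0,0,.06],speed=.1)
p,q=pour(y,D(90),0,zc=.12); env.move_l(p,q,speed=.13)
p,q=pour(y,D(90),0); env.move_l(p,q,speed=.06)
cv2.imwrite("pics/pre.png",viewer.capture("scene"))
for a,g in((90,10),(90,18)):
    env.move_l(*pour(y,D(a),D(g)),speed=.05)
env.hold(.4); a1=viewer.capture("scene"); b1=viewer.capture("top"); s=env.get_state(); print(s["ee_pos"]-pour(y,D(90),D(18))[0],s["grip_width"],s["wrist_force"],s["time"])
cv2.imwrite("pics/roll.png",np.hstack([a1[150:400,50:330],b1[120:370,280:560]]))
E
```

```text
[-1.46596199e-04 -1.29712415e-04  8.29838146e-06] 0.011921790455090887 [ 0.3233684   0.18726245 -2.58290165] 13.825
```

View pics/roll.png

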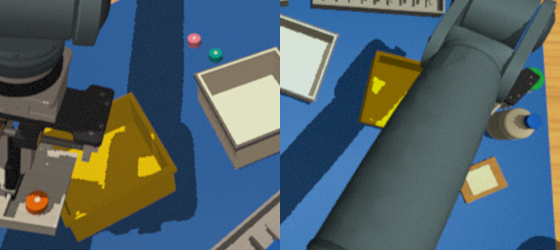

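The view shows the tray tipped over the tub's edge with the orange drum at crop pixel (36,203), still in its bay. The arm blocks the top view. I'll continue to the full corner tip.

```bash
python3 - <<'E'
from h import *
y=-.8
for a,g in((108,23),(122,30),(131.6,36),(131.6,42)):
    env.move_l(*pour(y,D(a),D(g)),speed=.05)
env.hold(.8); a1=viewer.capture("scene"); b1=viewer.capture("top"); s=env.get_state(); print(s["grip_width"],s["wrist_force"],s["time"])
cv2.imwrite("pics/tip.png",np.hstack([a1[150:400,50:330],b1[120:370,280:560]]))
E
```

```text
0.011486216134798851 [-0.16032785  0.86263414 -1.91969064] 16.325
```

View pics/tip.png

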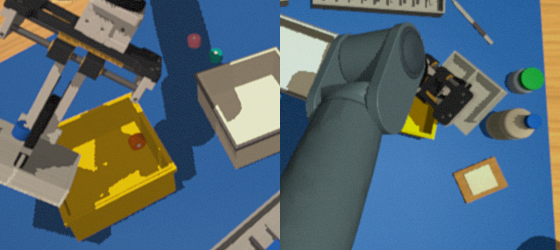

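The orange drum lies in the yellow tub at crop pixel (137,141), and blue is still in the tray by the handle at (20,130). Next: level the tray, return it, set it down and release.

```bash
python3 - <<'E'
from h import *
y=-.8
for a,g,z in((131.6,30,.10),(131.6,18,.11),(131.6,8,.12),(131.6,0,.13)):
    env.move_l(*pour(y,D(a),D(g),zc=z),speed=.05)
p,q=tool(np.r_[TRAY[:2],.066],R.from_euler("z",TRAY[2]))
env.move_l(p+[0,0,.12],q,speed=.13); env.move_l(p+[0,0,.02],speed=.1); env.hold(.3)
print(env.move_l(p+[0,0,-.004],speed=.03,threshold=2)); s=env.get_state(); print(s["ee_pos"]-p,s["wrist_force"],s["time"])
a1=viewer.capture("scene"); cv2.imwrite("pics/set.png",cv2.resize(a1[90:240,250:430],None,fx=4,fy=4))
E
```

```text
True
[-4.21257091e-04 -6.47159126e-05 -5.61382970e-05] [-0.76513779  0.12144102  3.86752009] 24.4417
```

View pics/set.png

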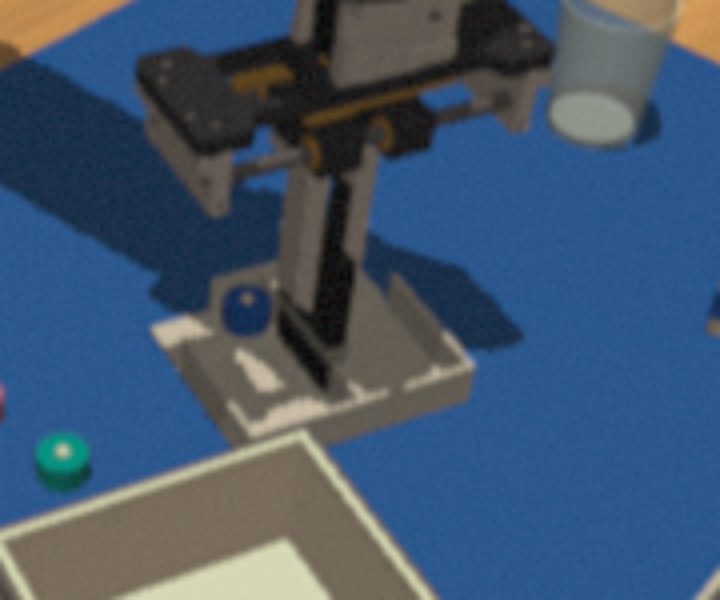

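The tray is standing at its start spot, with contact at the expected height. Blue is at crop pixel (247,308) in its bay, well below the fingertips. I'll release, retreat and take a last look.

```bash
python3 - <<'E'
from h import *
env.move_gripper(.04); s=env.get_state()
env.move_l(s["ee_pos"]+[0,0,.15],speed=.1)
env.move_j([-1.361,0.245,1.558,0,1.339,-0.174]); env.hold(.5)
a1=viewer.capture("top"); cv2.imwrite("pics/end.png",a1[150:290,150:470]); a2=viewer.capture("scene")
cv2.imwrite("pics/end.png",np.vstack([a1[150:290,150:470],a2[130:400,80:400]])); print(env.get_state()["time"],env.get_state()["wrist_force"])
E
```

```text
30.2583 [-1.01599678 -0.31480655  0.10399493]
```

View pics/end.png

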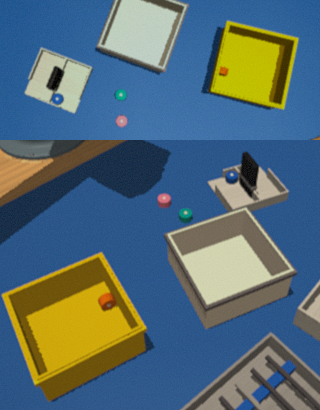

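The tray stands flat at its start spot with the blue drum in it at (58,99). The orange drum lies in the yellow tub at (223,72), and the arm is clear of everything.

```bash
python3 -c "
from plant import env
print(env.job_done())"
```

```text
the job is handed in; nothing more can be done
None
```

The job is handed in: the last pictures show the orange drum in the yellow tub, the blue drum still in the tray, and the tray flat at its starting place and released, at about 30 s of the 64 s allowed; the hand-in returned no verdict.

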